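# Divide the packing tray and load a carton

## Robot

A 6-joint arm with a two-finger parallel gripper is mounted at the origin on the work surface. World frame = base frame: x ahead of the robot, y to its left, z up, the work surface at z = 0. Lengths are in m, angles in rad, forces in N, time in s.
With the tool pointing down it reaches from about 0.25 to 0.775 m from the base axis. Payload 4 kg.
Tool frame: the origin (TCP) lies at the very end of the fingers, on their centre line; the grasp point (between the pads) lies 19 mm behind it; z points along the fingers, y is the direction in which the jaws open and shut (so a half turn about z gives the same grasp; the last joint's range is limited). The gripper opens to 94 mm and grips with 3 to 60 N. Pads are 16 mm wide; open, the fingers measure 119 mm over their backs; the gripper's body (75 mm by 177 mm) begins 78 mm behind the grasp point.
Start: joints at [-1.377, 0.087, 1.371, -0, 1.684, -0.103], TCP at [0.161, -0.526, 0.206] pointing down, gripper open.
Joint ranges: [-3.1, 3.1], [-0.76, 2.03], [0.27, 2.55], [-1.08, 4.22], [0.17, 2.65], [-2.57, 2.57]. Speed limits (rad/s): [2.79, 2.79, 3.14, 3.14, 3.14, 3.14].

## Interface

Orientations are given as [roll, pitch, yaw] about the fixed x, y, z axes, in that order (R = Rz(yaw) Ry(pitch) Rx(roll)).
In Python, from bench import robot, snapshot, calibration gives the robot as it stands. The module is installed in compiled form; this text tells all that it offers.
- The arm moves only by the tool servo_tool, never from a script. Its argument "series" is text: rows parted by semicolons, each of 5 numbers parted by spaces: the closure, from -1 (fully open) to 1 (shut), then the shift along the tool's x, y, z in cm, then the turn about the tool's z in rad. A call has 1 to 20 rows; each row is the pose to reach, as a shift and turn from the pose commanded when the call began, along the tool's axes at that moment; what a row does not reach only later rows make up. A row lasts 1/12 s, in which the tool goes at most 41.7 mm and 7.16 degrees, less where a joint would pass 70% of its speed; a pose out of reach is approached as far as the arm can. A call with a gripper value outside its range is refused whole. The fingers move at their own pace and stop on an object; the grip force is fixed at half the most. Time passes only in rows, so rows that repeat a pose let the fingers close. It gives the time, the measured TCP pose, the force and the opening at its end, in the units of the state.
- robot.get_obs(): the state, without advancing time (a new reading comes with each control period).
- snapshot(name): name is "scene" or "top" or "wrist"; returns (picture, depth): 384x512x3 uint8, red, green, blue; 384x512 float32, m along the optical axis (not along the pixel's ray), 0 where there is no reading.
- calibration(name): a dict with "fx", "fy", "cx", "cy" (pixels), "rvec" (rotation vector, rad) and "tvec" (3), from world to camera coordinates, as OpenCV has them; the wrist camera has in their place "tool_from_camera" (4x4, takes a point from camera to tool coordinates, whose origin is the TCP and whose axes are the flange's). Camera axes: x right, y down, z forward; pixel columns grow to the right and rows downward; lengths in m; the calibration is good to about 2 mm. A picture is of the moment at which its call begins: read the wrist's pose just before it. calibration takes no time and is no camera call.
- robot.close_job(): hands the job in, once; it reports no verdict.
The state is a dict: "time": time; "joint_positions": joint angles; "qvel": joint speeds; "joint_torque": joint torques, N m; "tool_pos": TCP position; "ee_rot": TCP orientation; "wrist_force": force on the tool from outside, world axes, zero at the start; "wrist_torque": the same for the moment, N m; "width": finger opening in m.
Only numpy, scipy, OpenCV 4.12 (cv2) and the standard library are available. Lean on these libraries where they do the work, as an engineer would, in place of code of your own. Each camera call takes 0.05 s, during which the arm holds its last target. There are 200 camera calls.

## Task

Set up the packing tray: take the two white dividers from the draining stand and stand them upright on edge, fully home, in the tray's slots, the taller one in the middle slot and the lower one in the slot nearest the card holder. Then stand the upright carton on the tray floor between the two dividers, still upright. Set things down rather than dropping them, and do not shift the two cartons lying flat, the bottle or the jar.

Things in the scene. Friction and masses are not known exactly. Their poses are not given: they have to be found in the camera images.
- tray: grey open tray fixed to the bench, 220 long (x) by 170 wide (y), origin at the centre of its underside. Inner floor 6 mm up; side walls 60 high, 160 apart inside; end walls 40 high. Three slots run along y at x = -66, 0, +66: gaps 10.5 wide between rib pairs on both long sides; ribs 14 long, 60 high, tops rounded, nothing in the middle 132 mm. A seated divider stands on the inner floor.
- slot_a (a point): centre of the slot at tray x = -66 mm, on the inner floor; axes as the tray's
- slot_mid (a point): centre of the middle slot, on the inner floor; axes as the tray's
- slot_b (a point): centre of the slot at tray x = +66 mm, on the inner floor; axes as the tray's
- card_holder: low dark steel block with a white card on top, 22 by 100 by 41 mm high, fixed against the outside of one end of the tray (at tray x = +122 or -122 mm, it varies); the other end has a thin steel grab bar instead. Origin at the centre of its underside.
- stand: fixed aluminium stand, 235 (x, away from robot) by 180 (y), origin at centre of underside. Two rows, lower edges at x = -35 and +65, 22 mm up; dividers lean 30 degrees, tops towards the robot (-x). Held at both ends only: back rests 58 mm up the plate, 26 mm in; front lips 18 mm up. Middle 100 mm free on both faces. Lift out along the plate, 65 mm or more.
- tall_divider: taller white flat divider: 8 thick (its x), 150 long (its y), 105 high (its z), about 0.13 kg, loose. Origin at the middle of the lower edge; z points along the plate to its upper edge. It starts leaning in either row of the stand.
- low_divider: lower white flat divider: 8 thick (its x), 150 long (its y), 80 high (its z), about 0.1 kg, loose. Origin and axes as for the taller one. It starts leaning in the other row of the stand.
- carton: the only loose carton standing upright on the bench: white card with a green band, rigid, 38 thick (its x), 90 wide (its y), 145 tall (its z), about 0.15 kg. Origin at the centre of its underside.
- flat_carton: bystander: carton lying flat, 110 by 70 by 28 high, origin at centre of underside
- flat_carton2: bystander: carton lying flat, 120 by 60 by 30 high, origin at centre of underside
- spray_bottle: bystander: white bottle, 60 diameter, 160 high, origin at centre of underside
- jar: bystander: amber jar, 68 diameter, 85 high, origin at centre of underside
Mind the look-alikes: they are no part of the job. Leave any turquoise or yellow look-alike of the carton alone.

How it is judged:
By the outcome, as a careful person would: the job done as asked, in the order asked, and still so for the second after the job is handed in, with the robot touching nothing.
It also fails if it takes over 72 s, if anything falls off the work surface, if the arm or the gripper's body presses on something with over 40 N, if the wrist force passes 120 N, or if a joint passes its speed limit or range.

## Working session

There is one attempt and no reset: what is moved stays moved. The work goes in short steps, Python scripts to look and compute and a tool call to move; the robot and the scene stay as the last step left them, time stands still between calls to the robot, and variables do not carry over. Pictures are saved under pics/ and viewed, about 8 in all and at most 12, crops included, and the job is handed in when it is done.

Besides the shell and the picture viewer there is one more tool, called by a JSON object that holds its "api" and its "payload". servo_tool: Moves the arm, as the interface text tells. Its arguments: {"type":"object","properties":{"series":{"type":"string"}},"required":["series"]}

```bash
mkdir -p pics; cat > h.py <<'E'
import numpy as np, cv2
from bench import robot, snapshot, calibration
from scipy.spatial.transform import Rotation as Rn
def cam(name):
    c=calibration(name); K=np.array([[c["fx"],0,c["cx"]],[0,c["fy"],c["cy"]],[0,0,1.]])
    if name=="wrist":
        o=robot.get_obs(); T=np.eye(4); T[:3,:3]=Rn.from_euler('xyz',o["ee_rot"]).as_matrix(); T[:3,3]=o["tool_pos"]
        return K,T@np.array(c["tool_from_camera"])
    R=cv2.Rodrigues(np.array(c["rvec"],float))[0]; T=np.eye(4); T[:3,:3]=R; T[:3,3]=np.ravel(c["tvec"])
    return K,np.linalg.inv(T)
def shot(name):
    K,T=cam(name); p,d=snapshot(name); return p,d,K,T
def cloud(d,K,T):
    v,u=np.mgrid[:d.shape[0],:d.shape[1]]
    P=np.stack([(u-K[0,2])/K[0,0]*d,(v-K[1,2])/K[1,1]*d,d],-1)@T[:3,:3].T+T[:3,3]
    P[d==0]=np.nan; return P
def ray(u,v,z,K,T):
    r=T[:3,:3]@np.array([(u-K[0,2])/K[0,0],(v-K[1,2])/K[1,1],1]); return T[:3,3]+r*(z-T[2,3])/r[2]
def save(n,p): cv2.imwrite("pics/"+n,p[...,::-1])
E
python3 - <<'E'
from h import *
print(robot.get_obs())
ims=[]
for n in("top","scene"):
    p,d,K,T=shot(n); np.savez(n+".npz",p=p,d=d,K=K,T=T); save(n+".png",p)
    print(n,T.round(3).tolist(),K[0,0],(d>0).mean())
print(calibration("wrist"))
E
```

```text
{'time': 0.0, 'joint_positions': array([-1.37714463e+00,  8.79585524e-02,  1.37224328e+00,  1.34065413e-05,
        1.68358617e+00, -1.03092691e-01]), 'qvel': array([-0.00133702,  0.00134691, -0.00033239,  0.00267419,  0.00050708,
        0.00030644]), 'joint_torque': array([-9.51444999e-04, -3.40186107e+01, -3.02428508e+01,  7.16836704e-02,
        3.28646181e-02, -1.56704932e-04]), 'tool_pos': array([ 0.16072349, -0.52542446,  0.2043078 ]), 'ee_rot': array([-3.13941033e+00, -2.39177650e-04,  2.96745620e-01]), 'wrist_force': array([-0.55163447,  0.42278213, -0.78165598]), 'wrist_torque': array([-0.03462403, -0.00829782, -0.02048169]), 'width': 0.09420103538570271}
top [[-0.026, -0.993, 0.116, 0.444], [-1.0, 0.027, 0.014, -0.057], [-0.017, -0.115, -0.993, 1.177], [0.0, 0.0, 0.0, 1.0]] 377.9334014171826 0.9961140950520834
scene [[-0.742, 0.488, -0.46, 1.088], [0.671, 0.521, -0.528, 0.527], [-0.018, -0.7, -0.714, 0.853], [0.0, 0.0, 0.0, 1.0]] 379.575080096042 0.9961090087890625
{'fx': 307.6738153266482, 'fy': 307.6738153266482, 'cx': 259.5492027923156, 'cy': 194.92177900345013, 'tool_from_camera': array([[ 2.64246553e-05, -9.72325182e-01, -2.33631634e-01,
         6.85356622e-02],
       [ 9.99999997e-01,  4.14223581e-05, -5.92871195e-05,
         3.78650486e-04],
       [ 6.73239324e-05, -2.33631632e-01,  9.72325180e-01,
        -1.78683115e-01],
       [ 0.00000000e+00,  0.00000000e+00,  0.00000000e+00,
         1.00000000e+00]])}
```

View pics/top.png

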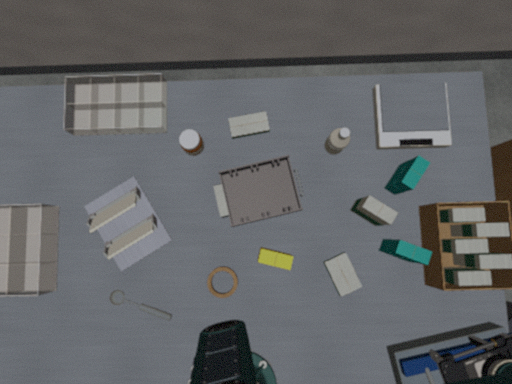

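View pics/scene.png

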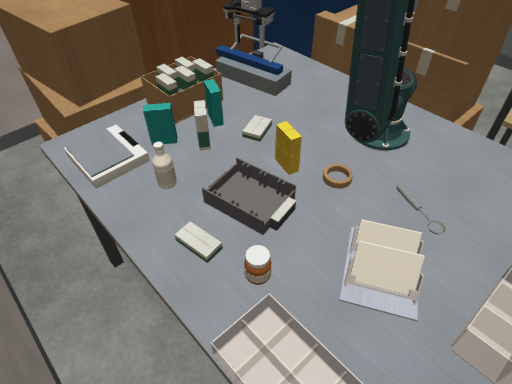

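The top view shows the stand at (127,222), the tray at (260,190) with the card holder at its left end (221,200), and the jar, bottle and flat cartons around it. There are four upright cartons. White with green is at (378,210), turquoise at (410,173) and (410,252), yellow at (275,259). The white one fits the description, and I'll confirm it in a crop before reaching for it.

```bash
python3 - <<'E'
from h import *
for n in("top","scene"):
    z=np.load(n+".npz"); P=cloud(z["d"],z["K"],z["T"]); 
    def rect(name,lo,hi,x0,x1,y0,y1):
        m=(P[...,2]>lo)&(P[...,2]<hi)&(P[...,0]>x0)&(P[...,0]<x1)&(P[...,1]>y0)&(P[...,1]<y1)
        q=P[m]
        if len(q)<15: print(n,name,len(q)); return q
        r=cv2.minAreaRect((q[:,:2]*1000).astype(np.float32)); print(n,name,len(q),[np.round(a,1) for a in r],'z',np.percentile(q[:,2],[5,50,95]).round(4)); return q
    print('table z',np.nanmedian(P[300:340,60:150] if n=="top" else P[170:200,340:400],axis=(0,1)).round(3))
    # rough centres from top rays
    zt=np.load("top.npz"); c=lambda u,v,h: ray(u,v,h,zt["K"],zt["T"])[:2]
    for name,u,v,h,lo,hi,w in [("tray",260,190,.06,.045,.075,.16),("carton",378,210,.145,.13,.16,.08),("jar",190,140,.08,.07,.1,.06),("bottle",342,134,.16,.1,.2,.06),("flat",249,124,.03,.015,.04,.08),("flat2",343,274,.03,.015,.04,.08)]:
        a,b=c(u,v,h); rect(name,lo,hi,a-w,a+w,b-w,b+w)
    # divider planes
    for name,u,v in [("divnear",131,238),("divfar",113,210)]:
        a,b=c(u,v,.08)
        m=(P[...,2]>.05)&(P[...,2]<.13)&(abs(P[...,0]-a)<.1)&(abs(P[...,1]-b)<.1)&(z["p"].astype(int).sum(-1)>330)
        nl,lab,st,ce=cv2.connectedComponentsWithStats(m.astype(np.uint8))
        for i in range(1,nl):
            if st[i,4]>100:
                q=P[lab==i]; s=np.linalg.svd(q-q.mean(0)); nn=s[2][2]*np.sign(s[2][2][2])
                print(n,name,st[i],'mean',q.mean(0).round(4),'normal',nn.round(3),'tilt',np.degrees(np.arcsin(nn[2])).round(1),'yaw',np.degrees(np.arctan2(nn[1],nn[0])).round(1),'zmax',np.percentile(q[:,2],[1,99]).round(4),'len',np.ptp(q@s[2][0]).round(3))
p=np.load("top.npz")["p"];s=np.load("scene.npz")["p"]
a=cv2.resize(p[140:270,60:310],None,fx=3,fy=3,interpolation=cv2.INTER_CUBIC)
b=cv2.resize(s[90:160,120:320],None,fx=2.5,fy=2.5,interpolation=cv2.INTER_CUBIC)
o=np.zeros((390+175,750,3),np.uint8);o[:390]=a;o[390:390+175,:500]=b;save("crop.png",o)
E
```

```text
table z [0.201 0.41  0.001]
top tray 467 [array([575.4, -59.4]), array([170.5, 241. ]), np.float64(11.9)] z [0.0468 0.0599 0.0636]
top carton 538 [array([ 511.5, -401.8]), array([109.7, 161.1]), np.float64(80.3)] z [0.1361 0.1454 0.1486]
top jar 327 [array([732.9, 136.1]), array([59.4, 57.2]), np.float64(25.0)] z [0.0811 0.086  0.0896]
top bottle 319 [array([ 716.2, -302.9]), array([55.7, 49.3]), np.float64(47.5)] z [0.1024 0.117  0.1618]
top flat 769 [array([789.3, -41.2]), array([ 60.9, 119.7]), np.float64(9.1)] z [0.0255 0.0309 0.0346]
top flat2 929 [array([ 322.7, -310.1]), array([110.9,  70.6]), np.float64(23.3)] z [0.0243 0.0283 0.0319]
top divnear [ 92 203  44  28 373] mean [0.5138 0.3553 0.0981] normal [0.721 0.424 0.548] tilt 33.2 yaw 30.5 zmax [0.0545 0.118 ] len 0.137
top divnear [103 218  54  41 490] mean [0.4391 0.3088 0.078 ] normal [0.711 0.411 0.57 ] tilt 34.8 yaw 30.0 zmax [0.0503 0.0957] len 0.169
top divfar [ 86 190  54  43 548] mean [0.5184 0.356  0.0916] normal [0.724 0.423 0.544] tilt 33.0 yaw 30.3 zmax [0.0532 0.118 ] len 0.168
top divfar [116 224  33  21 248] 
[... 367 characters left out ...]
([732. , 136.5]), array([59.5, 58.7]), np.float64(36.7)] z [0.0739 0.085  0.0875]
scene bottle 301 [array([ 719.7, -298.5]), array([40.6, 55.1]), np.float64(74.9)] z [0.1023 0.1199 0.1603]
scene flat 934 [array([788.2, -41.3]), array([ 61.4, 121.9]), np.float64(8.9)] z [0.0191 0.0298 0.0327]
scene flat2 430 [array([ 322.2, -309.6]), array([115.6,  72.5]), np.float64(24.1)] z [0.0178 0.028  0.0312]
scene divnear [ 353  219   71   63 2692] mean [0.4788 0.3372 0.0811] normal [-0.123 -0.026  0.992] tilt 82.8 yaw -168.1 zmax [0.051  0.1154] len 0.137
scene divfar [ 348  221   77   69 2835] mean [0.5027 0.346  0.0803] normal [-0.006 -0.023  1.   ] tilt 88.7 yaw -105.2 zmax [0.0508 0.1156] len 0.19
```

View pics/crop.png

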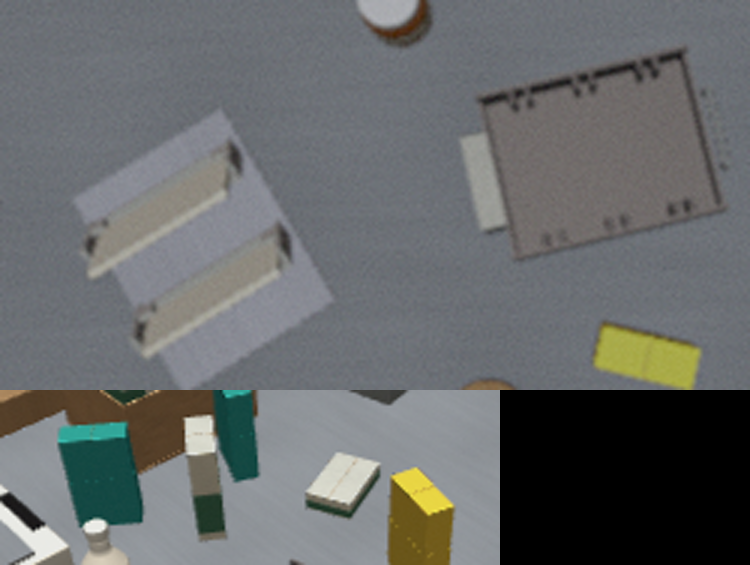

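The crop confirms that the upright white carton with the green band is at scene (203,125) and top (378,210). The turquoise and yellow ones are decoys. The far row holds the tall divider (top at z 0.115) and the near row the low one (0.093), and the stand yaw is about 30°. Next I move over the tray for a near look.

{"api": "servo_tool", "payload": {"series": "-1 0 0 -4 0; -1 0 0 -8 0; -1 50.8 -33.1 -9.5 0.09; -1 50.8 -33.1 -9.5 0.09; -1 50.8 -33.1 -9.5 0.09; -1 50.8 -33.1 -9.5 0.09; -1 50.8 -33.1 -9.5 0.09; -1 50.8 -33.1 -9.5 0.09; -1 50.8 -33.1 -9.5 0.09; -1 50.8 -33.1 -9.5 0.09; -1 50.8 -33.1 -9.5 0.09; -1 50.8 -33.1 -9.5 0.09; -1 50.8 -33.1 -9.5 0.09; -1 50.8 -33.1 -9.5 0.09; -1 50.8 -33.1 -9.5 0.09; -1 50.8 -33.1 -9.5 0.09; -1 50.8 -33.1 -9.5 0.09; -1 50.8 -33.1 -9.5 0.09; -1 50.8 -33.1 -9.5 0.09; -1 50.8 -33.1 -9.5 0.09"}}

```text
time: 1.77
tool_pos: [0.5493, -0.0614, 0.3]
ee_rot: [3.141, 0.001, 0.206]
wrist_force: [0.3, -0.4, -0.2]
width: 0.0944
```

```bash
python3 - <<'E'
from h import *
p,d,K,T=shot("wrist"); np.savez("w1.npz",p=p,d=d,K=K,T=T); save("w1.png",cv2.resize(p,(768,576),interpolation=cv2.INTER_CUBIC))
P=cloud(d,K,T)
# carton top
m=(P[...,2]>.13)&(P[...,2]<.16)&(p[...,0]>p[...,1]*.85)
n,l,s,c=cv2.connectedComponentsWithStats(m.astype(np.uint8))
for i in range(1,n):
    if s[i,4]>60:
        q=P[l==i]; print('top145',s[i],cv2.minAreaRect((q[:,:2]*1000).astype(np.float32)),q[:,2].mean(),p[l==i].mean(0))
m=(P[...,2]>.05)&(P[...,2]<.07)
n,l,s,c=cv2.connectedComponentsWithStats(cv2.dilate(m.astype(np.uint8),np.ones((3,3))))
for i in range(1,n):
    if s[i,4]>200:
        q=P[(l==i)&m]; print('60',s[i],cv2.minAreaRect((q[:,:2]*1000).astype(np.float32)))
E
```

```text
top145 [506  67   6  19  78] ((715.7404174804688, -297.57080078125), (18.35223960876465, 5.077958583831787), 20.083227157592773) 0.13292225288218787 [89.58974359 86.21794872 77.78205128]
top145 [491 237  21  14 179] ((534.0752563476562, -361.7711181640625), (6.095718860626221, 24.215396881103516), 57.004295349121094) 0.137245325356492 [91.41340782 87.93854749 76.94972067]
top145 [ 228  318   78   31 1337] ((379.2567443847656, -106.28361511230469), (89.82221221923828, 39.19053268432617), 74.58438110351562) 0.14391285228904446 [189.44353029 173.13388182  68.50934929]
60 [110   0  53  27 654] ((711.9903564453125, 126.90048217773438), (23.01180076599121, 62.35322952270508), 21.065492630004883)
60 [444  57  31  52 624] ((713.167236328125, -288.9289855957031), (58.914249420166016, 24.54306411743164), 18.121278762817383)
60 [ 186   87  172   18 1666] ((650.8810424804688, -55.99767303466797), (18.753253936767578, 219.1004180908203), 11.818166732788086)
60 [  0 156  43  34 677] ((471.7185363769531, 260.58306884765625), (35.371116638183594, 57.262901306152344), 41.31417465209961)
60 [ 192  198  157   17 1546] ((503.5931701660156, -86.95609283447266), (19.690608978271484, 219.666748046875), 11.875409126281738)
60 [443 215  32  37 466] ((517.8855590820312, -359.0459289550781), (52.92055130004883, 26.825124740600586), 8.07983112335205)
60 [233 261  60  24 511] ((398.2579650878906, -98.66606140136719), (32.628211975097656, 87.47284698486328), 9.429145812988281)
```

View pics/w1.png

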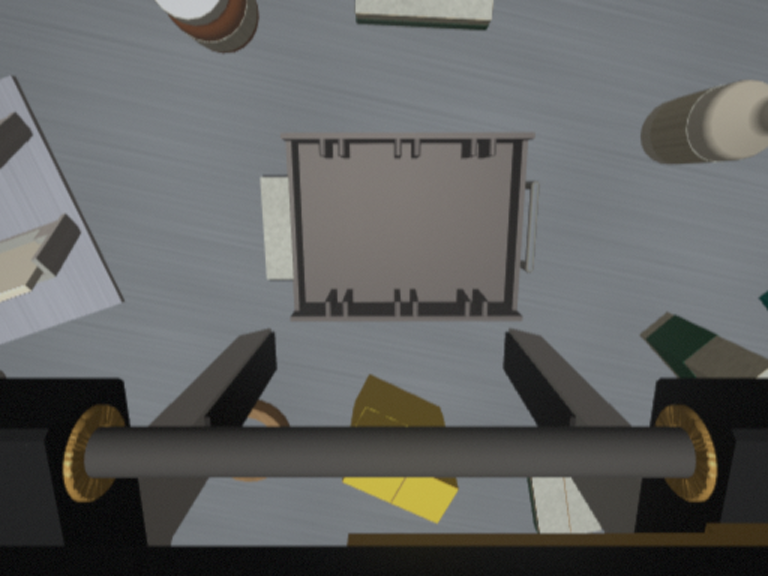

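The wrist view shows the tray centred at about (405,227) in the doubled image, with rib pairs at both long sides. The card holder is at its left end (+y), so the lower divider goes in the left slot. The yellow carton is at (400,445). The ribs give a tray centre of about (0.577,-0.0715) and a yaw of 11.9°. I'm moving on to the stand.

{"api": "servo_tool", "payload": {"series": "-1 6.6 -41.5 4 -1.888; -1 6.6 -41.5 4 -1.888; -1 6.6 -41.5 4 -1.888; -1 6.6 -41.5 4 -1.888; -1 6.6 -41.5 4 -1.888; -1 6.6 -41.5 4 -1.888; -1 6.6 -41.5 4 -1.888; -1 6.6 -41.5 4 -1.888; -1 6.6 -41.5 4 -1.888; -1 6.6 -41.5 4 -1.888; -1 6.6 -41.5 4 -1.888; -1 6.6 -41.5 4 -1.888; -1 6.6 -41.5 4 -1.888; -1 6.6 -41.5 4 -1.888; -1 6.6 -41.5 4 -1.888; -1 6.6 -41.5 4 -1.888; -1 6.6 -41.5 4 -1.888; -1 6.6 -41.5 4 -1.888; -1 6.6 -41.5 4 -1.888; -1 6.6 -41.5 4 -1.888"}}

```text
time: 3.48
tool_pos: [0.5293, 0.3585, 0.2605]
ee_rot: [3.142, 0.0, 2.093]
wrist_force: [0.4, -0.8, -0.4]
width: 0.094
```

```bash
python3 - <<'E'
from h import *
o=robot.get_obs(); print(o["tool_pos"],o["ee_rot"])
p,d,K,T=shot("wrist"); np.savez("w2.npz",p=p,d=d,K=K,T=T); save("w2.png",cv2.resize(p,(640,480)))
# slots from w1
z=np.load("w1.npz"); P=cloud(z["d"],z["K"],z["T"]); a=np.radians(11.87); c=np.array([.5772,-.0715])
L=np.array([-np.sin(a),np.cos(a)]); W=np.array([np.cos(a),np.sin(a)])
u=(P[...,:2]-c)@L*1e3; w=(P[...,:2]-c)@W*1e3
for sgn in(1,-1):
    m=(P[...,2]>.05)&(P[...,2]<.068)&(sgn*w>68)&(sgn*w<77)&(abs(u)<90)
    h=np.histogram(u[m],np.arange(-90,91,2))[0]; print(sgn,[(int(x),int(k)) for x,k in zip(np.arange(-89,90,2),h) if k])
    m=(P[...,2]>.05)&(P[...,2]<.068)&(sgn*w>60)&(sgn*w<90); print(u[m].min(),u[m].max())
# dividers
P=cloud(d,K,T); S=np.array([np.cos(np.pi/6),np.sin(np.pi/6)]); Y=np.array([-S[1],S[0]])
for nm,s0 in(("far",(.518,.356)),("near",(.44,.305))):
    m=(P[...,2]>.045)&(P[...,2]<.13)&(np.abs((P[...,:2]-np.array(s0))@S)<.05)&(np.abs((P[...,:2]-np.array(s0))@Y)<.1)
    q=P[m]; s=np.linalg.svd(q-q.mean(0),full_matrices=False)[2]; nn=s[2]*np.sign(s[2][2])
    print(nm,len(q),q.mean(0).round(4),'n',nn.round(3),'yaw',np.degrees(np.arctan2(nn[1],nn[0])),'tilt',np.degrees(np.arcsin(nn[2])),'z',np.percentile(q[:,2],[1,99]).round(4),
     'Y',np.percentile(q[:,:2]@Y,[.5,99.5]).round(4))
    for lo in np.arange(.05,.125,.01):
        k=q[(q[:,2]>lo)&(q[:,2]<lo+.01)]
        if len(k)>5: print('  z',lo.round(2),'S',np.percentile(k[:,:2]@S,[5,50,95]).round(4),len(k))
E
```

```text
[0.52933556 0.35846496 0.26052852] [3.14153105e+00 9.06858908e-05 2.09308896e+00]
1 [(-77, 4), (-75, 9), (-73, 12), (-71, 14), (-59, 13), (-57, 8), (-55, 16), (-11, 6), (-9, 8), (-7, 14), (-5, 7), (5, 7), (7, 7), (9, 14), (11, 7), (55, 7), (57, 14), (59, 7), (61, 7), (71, 8), (73, 13), (75, 9), (77, 5)]
-256.1531219352478 359.4882925117216
-1 [(-77, 1), (-75, 11), (-73, 7), (-71, 12), (-61, 6), (-59, 7), (-57, 9), (-55, 11), (-11, 7), (-9, 5), (-7, 13), (-5, 7), (7, 13), (9, 6), (11, 7), (55, 12), (57, 8), (59, 6), (61, 6), (71, 8), (73, 7), (75, 10), (77, 1)]
-109.81903981602608 109.84757950336872
far 5625 [0.5172 0.3621 0.0855] n [0.729 0.432 0.53 ] yaw 30.65432340930786 tilt 32.02058292467957 z [0.046  0.1144] Y [-0.0313  0.1343]
  z 0.05 S [0.6442 0.6471 0.6561] 600
  z 0.06 S [0.629  0.6418 0.6496] 698
  z 0.07 S [0.6325 0.6357 0.6442] 757
  z 0.08 S [0.627  0.6298 0.6324] 660
  z 0.09 S [0.6212 0.6239 0.6267] 708
  z 0.1 S [0.615  0.618  0.6209] 809
  z 0.11 S [0.607  0.6112 0.615 ] 1104
near 4687 [0.4354 0.3208 0.0712] n [0.722 0.429 0.543] yaw 30.73963896510261 tilt 32.904809231739044 z [0.0455 0.0926] Y [-0.0318  0.1337]
  z 0.05 S [0.5437 0.5472 0.5555] 872
  z 0.06 S [0.5318 0.5414 0.5499] 935
  z 0.07 S [0.5324 0.5356 0.5444] 900
  z 0.08 S [0.5196 0.529  0.5323] 987
  z 0.09 S [0.5208 0.5245 0.5269] 579
```

View pics/w2.png

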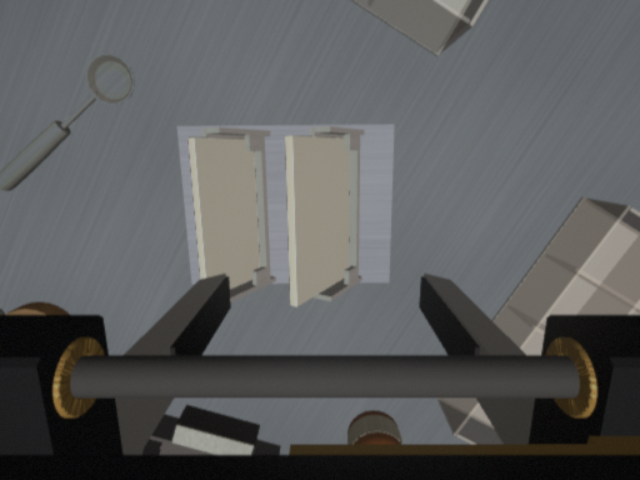

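The wrist view shows the low divider at (225,210) and the tall one at (320,215), both leaning left towards the robot, with the stand centre free. Next I get the lengthwise centres.

```bash
python3 - <<'E'
from h import *
z=np.load("w2.npz"); P=cloud(z["d"],z["K"],z["T"]); S=np.array([np.cos(np.pi/6),np.sin(np.pi/6)]); Y=np.array([-S[1],S[0]])
s=P[...,:2]@S; y=P[...,:2]@Y
for nm,a,lo,hi in(("far",.615,.085,.12),("near",.525,.08,.1)):
    m=(abs(s-a)<.025)&(P[...,2]>lo)&(P[...,2]<hi)&(abs(y-.05)<.12); v,u=np.where(m)
    print(nm,np.percentile(y[m],[0,.5,1,2,50,98,99,99.5,100]).round(4), np.nanmax(P[...,2][m]))
    for k0 in np.arange(lo,hi,.007):
        k=m&(P[...,2]>=k0)&(P[...,2]<k0+.007)
        if k.sum(): print(k0.round(3),y[k].min().round(4),y[k].max().round(4),k.sum())
# edge direction of the upper edge: fit line to highest points
E
```

```text
far [-0.024  -0.0227 -0.0218 -0.0201  0.0572  0.1235  0.1246  0.1254  0.1259] 0.11587566828204238
0.085 -0.0233 0.1254 480
0.092 -0.0236 0.1251 486
0.099 -0.0233 0.1259 544
0.106 -0.024 0.1257 1087
0.113 -0.0227 0.1254 359
near [-0.0048 -0.0031 -0.0023 -0.0011  0.065   0.1223  0.1235  0.1244  0.1246] 0.0942338693623298
0.08 -0.0041 0.1246 583
0.087 -0.0048 0.1244 982
0.094 0.0845 0.0845 1
```

{"api": "servo_tool", "payload": {"series": "-1 0.5 0.2 3 0; -1 0.5 0.2 7 0; -1 0.5 0.2 11 0; -1 0.5 0.2 15 0; -1 0.5 0.2 18 0; -1 0.5 0.2 20 0; -1 0.5 0.2 21.8 0; -1 0.5 0.2 21.8 0; -0.4 0.5 0.2 21.8 0; 0 0.5 0.2 21.8 0; 0.2 0.5 0.2 21.8 0; 0.3 0.5 0.2 21.8 0; 0.4 0.5 0.2 21.8 0; 0.4 0.5 0.2 21.8 0; 0.4 0.5 0.2 21.8 0"}}

```text
time: 4.78
tool_pos: [0.5286, 0.3643, 0.043]
ee_rot: [3.141, 0.0, 2.095]
wrist_force: [-0.5, -0.4, 1.1]
width: 0.0508
```

```bash
python3 - <<'E'
from h import *
p,d,K,T=shot("scene"); a=p[180:330,300:460]; b,_,_,_=shot("wrist")
o=np.zeros((480,800,3),np.uint8); o[:375,:400]=cv2.resize(a,(400,375)); o[:300,400:]=cv2.resize(b,(400,300)); save("g1.png",o)
print(robot.get_obs()["width"],robot.get_obs()["wrist_force"])
E
```

```text
0.043080375260541766 [-0.28499689  0.19260743  0.86711619]
```

View pics/g1.png

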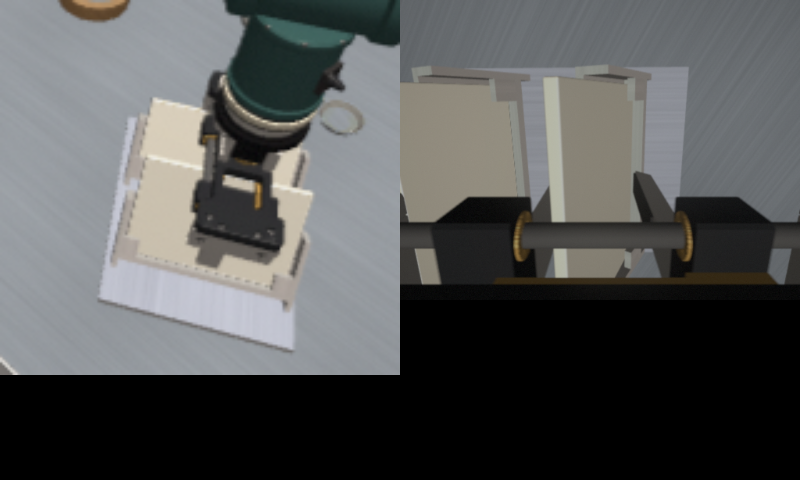

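The fingers straddle the tall divider and the gap is still closing. I'm continuing to close with a small rise so that the plate can swing upright.

{"api": "servo_tool", "payload": {"series": "0.4 0 0 0 0; 0.4 0 0 0 0; 0.5 0 0 -0.2 0; 0.6 0 0 -0.4 0; 0.7 0 0 -0.5 0; 0.8 0 0 -0.6 0; 1 0 0 -0.7 0; 1 0 0 -0.7 0; 1 0 0 -0.7 0; 1 0 0 -0.7 0; 1 0 0 -0.7 0; 1 0 0 -0.7 0"}}

```text
time: 5.88
tool_pos: [0.5338, 0.3672, 0.0463]
ee_rot: [3.128, -0.0, 2.094]
wrist_force: [14.2, 9.5, -19.8]
width: 0.0225
```

```bash
python3 - <<'E'
from h import *
p,d,K,T=shot("wrist"); P=cloud(d,K,T)
S=np.array([np.cos(np.pi/6),np.sin(np.pi/6)]); s=P[...,:2]@S; y=P[...,:2]@np.array([-S[1],S[0]])
for lo in np.arange(.05,.14,.01):
    m=(abs(s-.635)<.05)&(P[...,2]>lo)&(P[...,2]<lo+.01)&(y>.075)&(y<.105)
    if m.sum(): print(lo.round(2),np.percentile(s[m],[5,50,95]).round(4),m.sum())
print(robot.get_obs()["width"])
E
```

```text
0.05 [0.6556 0.6565 0.6575] 156
0.06 [0.6528 0.6542 0.6551] 191
0.07 [0.6509 0.6517 0.6529] 227
0.08 [0.6482 0.6493 0.6504] 275
0.09 [0.6459 0.6472 0.6482] 336
0.1 [0.6438 0.6446 0.6459] 428
0.11 [0.6413 0.6423 0.6434] 537
0.12 [0.633  0.637  0.6408] 2188
0.022555953415587523
```

The plate lower edge is caught in the stand's notch at about 13° tilt, because the low pinch has too much lever. I'll open gently, let it lean back, and grip near the upper edge instead, where the lever is small.

{"api": "servo_tool", "payload": {"series": "0.5 0 0 0.2 0; 0.4 0 0 0.2 0; 0.3 0 0 0.2 0; 0.2 0 0 0.2 0; 0 0 0 0 0; -0.2 0 0 0 0; -0.4 0 0 0 0; -0.7 0 0 0 0; -0.7 0 0 0 0; -0.7 0 -0.3 -1.5 0; -0.7 0 -0.6 -3.5 0; -0.7 0 -0.9 -5.1 0; -0.7 0 -0.9 -5.1 0; -0.7 0 -0.9 -5.1 0"}}

```text
time: 7.1
tool_pos: [0.5214, 0.3601, 0.1018]
ee_rot: [3.139, 0.0, 2.095]
wrist_force: [0.7, -1.0, 0.5]
width: 0.0797
```

```bash
cat > tilt.py <<'E'
from h import *
import sys
a=float(sys.argv[1]); p,d,K,T=shot("wrist"); P=cloud(d,K,T); np.savez("wl.npz",p=p,d=d,K=K,T=T)
S=np.array([np.cos(np.pi/6),np.sin(np.pi/6)]); s=P[...,:2]@S; y=P[...,:2]@np.array([-S[1],S[0]])
for lo in np.arange(.04,.24,.015):
    m=(abs(s-a)<.06)&(P[...,2]>lo)&(P[...,2]<lo+.015)&(y>.075)&(y<.115)
    if m.sum()>20: print(lo.round(3),np.percentile(s[m],[5,50,95]).round(4),m.sum())
o=robot.get_obs(); t=o["tool_pos"]; print('S',t[:2]@S,'Y',t[:2]@np.array([-.5,.866]),'z',t[2],o["width"],'F_S',o["wrist_force"][:2]@S,o["wrist_force"][2])
E
python3 tilt.py .635
```

```text
0.04 [0.6472 0.6512 0.6553] 535
0.055 [0.6384 0.6422 0.6463] 649
0.07 [0.6297 0.6335 0.6377] 794
0.085 [0.621  0.6248 0.629 ] 992
0.1 [0.6067 0.6136 0.6199] 1985
0.19 [0.5789 0.6731 0.6912] 619
0.205 [0.581  0.6334 0.6854] 15208
0.22 [0.5783 0.5908 0.6842] 5963
0.235 [0.5976 0.6296 0.6649] 23
S 0.6307149430501573 Y 0.051126715887902616 z 0.10015542348669013 0.08009695183405684 F_S -0.6694259000962612 1.270108082383955
```

{"api": "servo_tool", "payload": {"series": "-0.2 0 0 0.3 0; 0.1 0 0 0.3 0; 0.3 0 0 0.3 0; 0.5 0 0 0.3 0; 0.6 0 0 0.3 0; 0.7 0 0 0.2 0; 0.8 0 0 0.1 0; 1 0 0 0 0; 1 0 0 0 0; 1 0 0 0 0; 1 0 0 0 0; 1 0 0 0 0"}}

```text
time: 8.15
tool_pos: [0.5217, 0.3602, 0.1013]
ee_rot: [3.138, 0.0, 2.095]
wrist_force: [0.2, 0.0, 0.8]
width: 0.0129
```

```bash
python3 tilt.py .635
```

```text
0.04 [0.6548 0.6569 0.6593] 236
0.055 [0.6499 0.6519 0.6541] 279
0.07 [0.6452 0.6471 0.6493] 334
0.085 [0.6402 0.6424 0.6446] 432
0.1 [0.6357 0.6376 0.6397] 542
0.115 [0.6258 0.6304 0.6347] 1436
0.19 [0.6054 0.6245 0.6593] 561
0.205 [0.5812 0.6337 0.6863] 13158
0.22 [0.6054 0.6403 0.6595] 8601
S 0.6318658213585332 Y 0.051113364785023714 z 0.10125365054077375 0.012900729153977763 F_S 0.7510652739883703 1.5443084093612365
```

The plate is pinched at 17° with almost no force. I'm lifting it along the plate.

{"api": "servo_tool", "payload": {"series": "1 0 -0.2 -0.5 0; 1 0 -0.4 -1 0; 1 0 -0.6 -1.5 0; 1 0 -0.8 -2 0; 1 0 -1 -2.5 0; 1 0 -1.2 -3 0; 1 0 -1.2 -3 0"}}

```text
time: 8.78
tool_pos: [0.5108, 0.3539, 0.1326]
ee_rot: [3.139, 0.0, 2.095]
wrist_force: [2.6, 1.2, 3.7]
width: 0.012
```

```bash
python3 tilt.py .63
```

```text
0.055 [0.6432 0.6449 0.6468] 152
0.07 [0.6392 0.641  0.6428] 179
0.085 [0.6352 0.637  0.6389] 218
0.1 [0.6314 0.633  0.6349] 276
0.115 [0.6275 0.6291 0.6309] 339
0.13 [0.6232 0.625  0.627 ] 442
0.145 [0.6137 0.6183 0.6226] 1421
0.22 [0.5934 0.6123 0.6462] 260
0.235 [0.5755 0.6249 0.6743] 11924
S 0.6193539952081221 Y 0.051145686074256846 z 0.13250080112325358 0.011773314411178824 F_S 3.2103207645305236 4.506802711466396
```

{"api": "servo_tool", "payload": {"series": "1 0 -0.1 -0.8 0; 1 0 -0.2 -1.6 0; 1 0 -0.4 -2.4 0; 1 0 -0.5 -3.2 0; 1 0 -0.6 -4 0; 1 0 -0.7 -5 0; 1 0 -0.7 -7 0; 1 0 -0.7 -9 0; 1 0 -0.7 -9 0; 1 0 -0.7 -9 0"}}

```text
time: 9.67
tool_pos: [0.5044, 0.3503, 0.2219]
ee_rot: [3.14, 0.0, 2.095]
wrist_force: [0.2, -0.3, -1.8]
width: 0.0079
```

```bash
python3 tilt.py .61
```

```text
0.04 [0.5503 0.5537 0.6446] 298
0.055 [0.6244 0.6306 0.6368] 125
0.235 [0.6093 0.613  0.6166] 1165
S 0.6112714747868392 Y 0.05113177926607944 z 0.22010949006853076 0.007923276901890762 F_S 0.11727366748660303 -1.9271172220790214
```

Free and upright (width 7.9 mm). I check how it hangs in the grip.

```bash
cat > hang.py <<'E'
from h import *
import sys
def hang(H,zlo,zhi):
    # plate in tool frame: X along plate (tool x), Yt across, depth along tool z (negative = above TCP)
    p,d,K,T=shot("wrist"); o=robot.get_obs()
    c=calibration("wrist")["tool_from_camera"]; Q=cloud(d,K,np.array(c))
    m=(abs(Q[...,1])<.008)&(Q[...,2]>zlo)&(Q[...,2]<zhi)&(abs(Q[...,0])<.1)
    q=Q[m]
    print('n',m.sum(),'toolx range',np.percentile(q[:,0],[0,.5,50,99.5,100]).round(4),'tooly',np.percentile(q[:,1],[2,50,98]).round(4))
    top=[]
    for x0 in np.arange(.0,.08,.01):
        k=q[(q[:,0]>=x0)&(q[:,0]<x0+.01)]
        if len(k)>5: top.append((x0+.005,np.percentile(k[:,2],10),np.median(k[:,1]),len(k)))
    t=np.array(top); print(t.round(4)); g=t[t[:,3]>10]; print('dz/dx',np.polyfit(g[:,0],g[:,1],1),'dy/dx',np.polyfit(g[:,0],g[:,2],1))
    save("hang.png",p)
hang(0,float(sys.argv[1]),float(sys.argv[2]))
E
python3 hang.py -.05 0.0
```

```text
n 3787 toolx range [-0.0731 -0.0711  0.0095  0.0737  0.0742] tooly [-0.0068  0.0007  0.0068]
[[ 5.00e-03 -4.64e-02 -1.00e-03  8.51e+02]
 [ 1.50e-02 -1.92e-02  1.20e-03  2.49e+02]
 [ 2.50e-02 -1.92e-02  9.00e-04  2.46e+02]
 [ 3.50e-02 -1.94e-02  1.20e-03  2.77e+02]
 [ 4.50e-02 -1.95e-02  9.00e-04  3.02e+02]
 [ 5.50e-02 -1.95e-02  9.00e-04  3.20e+02]
 [ 6.50e-02 -1.94e-02  9.00e-04  3.20e+02]
 [ 7.50e-02 -1.95e-02  9.00e-04  1.42e+02]]
dz/dx [ 0.22208122 -0.03164666] dy/dx [0.01425919 0.00018959]
```

The plate hangs straight and centred, with its top 19.3 mm above the TCP, so seated the TCP should be at z ≈ 0.092. I'm carrying it over the middle slot.

{"api": "servo_tool", "payload": {"series": "1 -2 -0.7 -1 -0.06; 1 -6 -2.2 -2 -0.18; 1 -10 -3.7 -2 -0.31; 1 -14 -5.2 -2 -0.43; 1 -18 -6.6 -2 -0.56; 1 -22 -8.1 -1 -0.68; 1 -26 -9.6 0 -0.8; 1 -30 -11.1 1 -0.93; 1 -34 -12.5 2 -1.05; 1 -37 -13.6 3 -1.15; 1 -39 -14.4 4 -1.22; 1 -40.1 -14.8 4 -1.254; 1 -40.1 -14.8 4 -1.254; 1 -40.1 -14.8 4 -1.254; 1 -40.1 -14.8 4 -1.254"}}

```text
time: 11.02
tool_pos: [0.5761, -0.0703, 0.1795]
ee_rot: [3.14, -0.002, -2.935]
wrist_force: [0.0, 1.1, -1.3]
width: 0.0078
```

```bash
cat > slot.py <<'E'
from h import *
import sys
o=robot.get_obs(); print(o["tool_pos"].round(4),o["ee_rot"].round(4),o["width"].round(4),o["wrist_force"].round(1))
zt=o["tool_pos"][2]
p,d,K,T=shot("wrist"); save(sys.argv[1],cv2.resize(p,(640,480))); Q=cloud(d,K,np.array(calibration("wrist")["tool_from_camera"])); P=cloud(d,K,T)
# rib tops & plate in tool coordinates
for nm,m in (("far ribs/side tx<0",(Q[...,0]<-.066)&(Q[...,0]>-.077)),("near side tx>0",(Q[...,0]>.066)&(Q[...,0]<.077))):
    k=m&(P[...,2]>.05)&(P[...,2]<.068)&(abs(Q[...,1])<.11)
    h=np.histogram(Q[...,1][k]*1e3,np.arange(-100,101,2))[0]; print(nm,[(int(x),int(c)) for x,c in zip(np.arange(-99,100,2),h) if c])
k=(abs(Q[...,1])<.01)&(Q[...,0]>.03)&(Q[...,0]<.08)&(Q[...,2]>-.03)&(Q[...,2]<.01); print('plate ty',np.percentile(Q[...,1][k],[1,50,99]).round(4),'tz',np.percentile(Q[...,2][k],[1,5,50]).round(4))
# walls
k=(P[...,2]>.052)&(P[...,2]<.066)&(abs(Q[...,1])<.09)&(abs(Q[...,0])<.1); 
print('walls tx',Q[...,0][k].min().round(4),Q[...,0][k].max().round(4))
for s in(1,-1):
    k2=k&(s*Q[...,0]>.06)
    if k2.sum()>50: print('side',s,cv2.minAreaRect((P[k2][:,:2]*1000).astype(np.float32)), k2.sum())
E
python3 slot.py s1.png
```

```text
Traceback (most recent call last):
  File "slot.py", line 3, in <module>
    o=robot.get_obs(); print(o["tool_pos"].round(4),o["ee_rot"].round(4),o["width"].round(4),o["wrist_force"].round(1))
                                                                         ^^^^^^^^^^^^^^^^
AttributeError: 'float' object has no attribute 'round'
```

```bash
sed -i 's/o\["width"\].round(4)/round(o["width"],4)/' slot.py; python3 slot.py s1.png
```

```text
[ 0.5761 -0.0703  0.1795] [ 3.1400e+00 -1.7000e-03 -2.9346e+00] 0.0078 [ 0.   1.1 -1.3]
far ribs/side tx<0 [(-79, 1), (-77, 3), (-75, 3), (-73, 6), (-63, 1), (-61, 5), (-59, 6), (-57, 6), (53, 4), (55, 4), (57, 1), (59, 1), (69, 2), (71, 2), (73, 4), (75, 4)]
near side tx>0 [(-79, 6), (-77, 24), (-75, 29), (-73, 38), (-63, 4), (-61, 23), (-59, 28), (-57, 37), (-13, 11), (-11, 25), (-9, 24), (7, 12), (9, 12), (53, 29), (55, 32), (57, 23), (59, 4), (69, 27), (71, 30), (73, 25), (75, 13)]
plate ty [-0.0043 -0.0005  0.0037] tz [-0.0202 -0.0197 -0.0187]
walls tx -0.0677 0.0844
side 1 ((502.1817932128906, -85.57209777832031), (18.214771270751953, 179.93809509277344), 11.859546661376953) 1689
side -1 ((641.470458984375, -58.2144775390625), (2.2153382301330566, 153.93218994140625), 11.888937950134277) 51
```

View pics/s1.png

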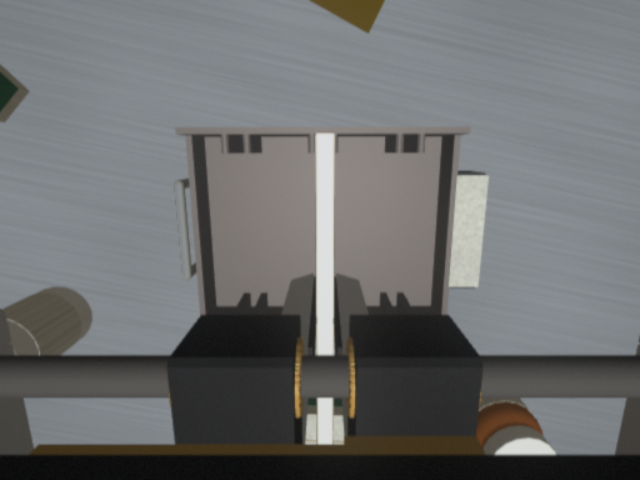

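The wrist view shows the plate as the white strip at (325,230), the ribs on either side, the holder on the right and the grab bar on the left. The slot is about 1.6 mm off in tool −y. I correct that and lower.

{"api": "servo_tool", "payload": {"series": "1 0 -0.16 0 0; 1 0 -0.16 1 0; 1 0 -0.16 2 0; 1 0 -0.16 2.6 0; 1 0 -0.16 3.2 0; 1 0 -0.16 3.8 0; 1 0 -0.16 4.4 0; 1 0 -0.16 4.4 0"}}

```text
time: 11.73
tool_pos: [0.5761, -0.0724, 0.1345]
ee_rot: [3.14, -0.003, -2.934]
wrist_force: [-0.2, -0.3, -1.2]
width: 0.0074
```

```bash
python3 slot.py s2.png
```

```text
[ 0.5761 -0.0724  0.1345] [ 3.1403e+00 -2.8000e-03 -2.9344e+00] 0.0074 [-0.2 -0.3 -1.2]
far ribs/side tx<0 [(-7, 12), (7, 12)]
near side tx>0 [(-77, 7), (-75, 29), (-73, 37), (-71, 65), (-61, 4), (-59, 29), (-57, 31), (-55, 62), (-53, 2), (-11, 14), (-9, 28), (-7, 28), (7, 28), (9, 42), (11, 28), (55, 45), (57, 38), (59, 33), (61, 10), (71, 36), (73, 48), (75, 35), (77, 15)]
plate ty [-0.0043 -0.0005  0.0036] tz [-0.0202 -0.0197 -0.0186]
walls tx -0.0781 0.084
side 1 ((502.7312927246094, -87.72830963134766), (18.580829620361328, 179.78106689453125), 11.871546745300293) 2436
```

It has entered the slot with no contact force. Lowering the rest.

{"api": "servo_tool", "payload": {"series": "1 0 0 0.7 0; 1 0 0 1.4 0; 1 0 0 2.1 0; 1 0 0 2.8 0; 1 0 0 3.4 0; 1 0 0 3.8 0; 1 0 0 4 0; 1 0 0 4.2 0; 1 0 0 4.3 0; 1 0 0 4.3 0"}}

```text
time: 12.62
tool_pos: [0.5769, -0.0725, 0.0932]
ee_rot: [3.141, -0.0, -2.934]
wrist_force: [0.4, 1.9, -2.1]
width: 0.0076
```

{"api": "servo_tool", "payload": {"series": "1 0 0 0.1 0; 1 0 0 0.2 0; 1 0 0 0.2 0; 1 0 0 0.2 0"}}

```text
time: 12.95
tool_pos: [0.5771, -0.0726, 0.092]
ee_rot: [-3.142, 0.0, -2.934]
wrist_force: [-1.7, 1.9, 2.1]
width: 0.0081
```

{"api": "servo_tool", "payload": {"series": "1 0 0 0.1 0; 1 0 0 0.2 0; 1 0 0 0.2 0; 1 0 0 0.2 0"}}

```text
time: 13.28
tool_pos: [0.5771, -0.0726, 0.0919]
ee_rot: [-3.141, 0.001, -2.934]
wrist_force: [-4.4, 1.9, 9.1]
width: 0.0074
```

Seated, with force rising to 9 N at z = 0.092. I ease off, release and rise.

{"api": "servo_tool", "payload": {"series": "1 0 0 -0.2 0; 0.8 0 0 -0.2 0; 0.6 0 0 -0.2 0; 0.5 0 0 -0.2 0; 0.5 0 0 -0.2 0; 0.5 0 0 -0.2 0; 0.5 0 0 -2 0; 0.5 0 0 -5 0; 0.2 0 0 -9 0; 0 0 0 -13 0; 0 0 0 -15 0; 0 0 0 -15 0"}}

```text
time: 14.28
tool_pos: [0.5797, -0.0735, 0.247]
ee_rot: [-3.136, 0.012, -2.935]
wrist_force: [0.2, -0.2, 0.5]
width: 0.0455
```

```bash
cat > chk.py <<'E'
from h import *
import sys
a=np.radians(11.87); c=np.array([.5772,-.0715]); L=np.array([-np.sin(a),np.cos(a)]); W=np.array([np.cos(a),np.sin(a)])
o=robot.get_obs(); print(o["tool_pos"].round(4),o["ee_rot"].round(4))
for n in("wrist","top","scene"):
    p,d,K,T=shot(n); P=cloud(d,K,T); u=(P[...,:2]-c)@L*1e3; w=(P[...,:2]-c)@W*1e3
    for nm,u0,lo,hi in(("mid",0,.095,.125),("slot+",66,.075,.1)):
        m=(abs(u-u0)<14)&(abs(w)<90)&(P[...,2]>lo)&(P[...,2]<hi)
        if m.sum()>10: print(n,nm,m.sum(),'u',np.percentile(u[m],[2,50,98]).round(1),'w',np.percentile(w[m],[1,99]).round(1),'z',np.percentile(P[...,2][m],[5,50,95]).round(4))
E
python3 chk.py
```

```text
[ 0.5797 -0.0735  0.247 ] [-3.1357  0.0118 -2.9346]
wrist mid 1011 u [-4.1 -1.   2.5] w [-73.1  73.4] z [0.1091 0.1103 0.1115]
top mid 81 u [-4.   0.   3.6] w [-72.3   1.9] z [0.1067 0.1115 0.1147]
scene mid 230 u [-4.   2.9  5.2] w [-72.8  75.2] z [0.0968 0.1085 0.1129]
```

The tall divider checks out: its top is at z 0.110–0.111 (0.111 expected), u ≈ 0, ends at ±73. Now the low one, from the near row.

{"api": "servo_tool", "payload": {"series": "-0.7 0.5 4 0 0.12; -0.7 1.1 8.1 0 0.25; -0.7 1.6 12.2 0 0.37; -0.7 2.2 16.3 0 0.5; -0.7 2.7 20.4 0 0.62; -0.7 3.3 24.5 0.5 0.75; -0.7 3.8 28.5 1 0.87; -0.7 4.4 32.6 2 1; -0.7 4.9 36.6 3 1.12; -0.7 5.3 39 4 1.2; -0.7 5.4 40.4 4.7 1.253; -0.7 5.4 40.4 4.7 1.253; -0.7 5.4 40.4 4.7 1.253; -0.7 5.4 40.4 4.7 1.253"}}

```text
time: 15.6
tool_pos: [0.4406, 0.3108, 0.1907]
ee_rot: [-3.138, 0.001, 2.097]
wrist_force: [0.7, 0.3, -0.5]
width: 0.0797
```

```bash
python3 tilt.py .54; python3 - <<'E'
from h import *
o=robot.get_obs(); print(o["ee_rot"])
z=np.load("wl.npz"); P=cloud(z["d"],z["K"],z["T"]); S=np.array([np.cos(np.pi/6),np.sin(np.pi/6)]); Y=np.array([-S[1],S[0]])
s=P[...,:2]@S; y=P[...,:2]@Y
m=(abs(s-.525)<.02)&(P[...,2]>.08)&(P[...,2]<.1)&(abs(y-.05)<.12); print(np.percentile(y[m],[0,1,99,100]).round(4),P[...,2][m].max())
E
```

```text
0.04 [0.547  0.5511 0.5549] 317
0.055 [0.5388 0.5419 0.546 ] 348
0.07 [0.5297 0.5333 0.5379] 402
0.085 [0.5191 0.5244 0.5289] 553
S 0.5373712587892815 Y 0.048283567188873534 z 0.19157572433800996 0.07955869702990655 F_S -0.3502371150764711 0.854419577258705
[-3.13988596e+00  7.32726520e-04  2.09563158e+00]
[-0.0249 -0.0225  0.124   0.1251] 0.09454479922098796
```

{"api": "servo_tool", "payload": {"series": "-0.7 0.1 0.1 4 0; -0.7 0.2 0.1 7 0; -0.7 0.2 0.1 9.5 0; -0.7 0.2 0.1 11 0; -0.7 0.2 0.1 11.6 0; -0.7 0.2 0.1 11.7 0; -0.2 0.2 0.1 11.7 0; 0.1 0.2 0.1 11.7 0; 0.3 0.2 0.1 11.7 0; 0.5 0.2 0.1 11.7 0; 0.6 0.2 0.1 11.7 0; 0.7 0.2 0.1 11.6 0; 0.8 0.2 0.1 11.5 0; 1 0.2 0.1 11.4 0; 1 0.2 0.1 11.4 0; 1 0.2 0.1 11.4 0; 1 0.2 0.1 11.4 0; 1 0.2 0.1 11.4 0"}}

```text
time: 17.15
tool_pos: [0.4415, 0.3142, 0.079]
ee_rot: [3.14, 0.0, 2.096]
wrist_force: [-1.0, -1.0, 1.5]
width: 0.0127
```

```bash
python3 tilt.py .54
```

```text
0.04 [0.5547 0.557  0.5614] 337
0.055 [0.5249 0.5505 0.554 ] 623
0.07 [0.5451 0.5472 0.5496] 482
0.085 [0.5338 0.539  0.5444] 1621
0.175 [0.4931 0.5378 0.5839] 3746
0.19 [0.49   0.5404 0.5901] 19157
0.205 [0.5029 0.5481 0.5807] 101
S 0.5394337274566149 Y 0.05132800206593115 z 0.07900927421489168 0.012482489982244284 F_S -0.6852434502598046 2.5030953006441496
```

Same state as the tall one was in. Lifting the same way.

{"api": "servo_tool", "payload": {"series": "1 0 -0.2 -0.5 0; 1 0 -0.4 -1 0; 1 0 -0.6 -1.5 0; 1 0 -0.8 -2 0; 1 0 -1 -2.5 0; 1 0 -1.2 -3 0; 1 0 -1.3 -3.8 0; 1 0 -1.4 -4.6 0; 1 0 -1.6 -5.4 0; 1 0 -1.7 -6.2 0; 1 0 -1.8 -7 0; 1 0 -1.9 -8 0; 1 0 -1.9 -10 0; 1 0 -1.9 -12.5 0; 1 0 -1.9 -14 0; 1 0 -1.9 -14 0; 1 0 -1.9 -14 0"}}

```text
time: 18.62
tool_pos: [0.4244, 0.3043, 0.2192]
ee_rot: [3.141, 0.0, 2.096]
wrist_force: [0.3, -0.8, -2.2]
width: 0.007
```

```bash
python3 hang.py -.045 0.0; python3 -c "
from h import *
print(robot.get_obs())" | head -3
```

```text
n 3639 toolx range [-0.0734 -0.0721  0.0097  0.0733  0.0738] tooly [-0.0067  0.0007  0.0067]
[[ 5.00e-03 -4.01e-02 -7.00e-04  7.48e+02]
 [ 1.50e-02 -1.84e-02  7.00e-04  2.41e+02]
 [ 2.50e-02 -1.84e-02  9.00e-04  2.50e+02]
 [ 3.50e-02 -1.84e-02  1.20e-03  2.67e+02]
 [ 4.50e-02 -1.83e-02  1.20e-03  2.91e+02]
 [ 5.50e-02 -1.84e-02  9.00e-04  3.18e+02]
 [ 6.50e-02 -1.85e-02  1.20e-03  3.19e+02]
 [ 7.50e-02 -1.85e-02  9.00e-04  1.22e+02]]
dz/dx [ 0.17970389 -0.02831216] dy/dx [0.01700103 0.00011077]
{'time': 18.6667, 'joint_positions': array([ 5.13489842e-01,  2.32174130e-02,  1.41382678e+00, -9.93190539e-05,
        1.70636177e+00, -1.16343192e-02]), 'qvel': array([-4.40186748e-04,  1.39124813e-02,  3.01558482e-02, -1.84195236e-03,
       -4.10160320e-03, -4.14134461e-05]), 'joint_torque': array([ 2.14204739e-02, -3.30493176e+01, -3.19923878e+01,  7.54823349e-02,
```

The low divider hangs straight, its top 18 mm above the TCP, so seated z ≈ 0.068. I carry it to the slot by the holder.

{"api": "servo_tool", "payload": {"series": "1 -3.4 -0.4 0 -0.12; 1 -6.8 -0.7 0 -0.25; 1 -10.2 -1.1 0 -0.37; 1 -13.6 -1.4 0 -0.5; 1 -17 -1.8 0 -0.62; 1 -20.4 -2.1 0 -0.75; 1 -23.8 -2.5 0 -0.87; 1 -27.1 -2.9 0 -1; 1 -30.5 -3.2 0 -1.12; 1 -33 -3.5 0 -1.2; 1 -33.9 -3.6 0 -1.253; 1 -33.9 -3.6 0 -1.253; 1 -33.9 -3.6 3 -1.253; 1 -33.9 -3.6 6 -1.253; 1 -33.9 -3.6 7 -1.253; 1 -33.9 -3.6 7 -1.253; 1 -33.9 -3.6 7 -1.253"}}

```text
time: 20.08
tool_pos: [0.5625, -0.0063, 0.1478]
ee_rot: [3.141, -0.002, -2.934]
wrist_force: [0.3, -0.3, -0.7]
width: 0.0076
```

```bash
sed -i 's/abs(Q\[...,1\])<.11)/abs(Q[...,1])<.16)/; s/np.arange(-100,101,2)/np.arange(-150,101,2)/; s/np.arange(-99,100,2)/np.arange(-149,100,2)/' slot.py; python3 slot.py s3.png
```

```text
[ 0.5625 -0.0063  0.1478] [ 3.1408e+00 -2.2000e-03 -2.9341e+00] 0.0076 [ 0.3 -0.3 -0.7]
far ribs/side tx<0 [(-145, 1), (-143, 19), (-141, 33), (-139, 64), (-137, 14), (-127, 14), (-125, 28), (-123, 36), (-121, 39), (-7, 5), (7, 5)]
near side tx>0 [(-143, 20), (-141, 30), (-139, 86), (-137, 15), (-127, 14), (-125, 30), (-123, 55), (-121, 50), (-77, 4), (-75, 7), (-73, 16), (-71, 2), (-65, 38), (-63, 9), (-61, 20), (-59, 36), (-57, 40), (-55, 23), (-11, 32), (-9, 38), (-7, 15), (7, 28), (9, 27)]
plate ty [-0.0042 -0.      0.0037] tz [-0.0191 -0.0187 -0.0176]
walls tx -0.0848 0.0842
side 1 ((496.4464111328125, -44.24797821044922), (23.861026763916016, 132.7912139892578), 11.870450019836426) 1431
```

{"api": "servo_tool", "payload": {"series": "1 0 -0.05 0.5 0; 1 0 -0.05 1.2 0; 1 0 -0.05 2 0; 1 0 -0.05 2.5 0; 1 0 -0.05 3 0; 1 0 -0.05 3.5 0; 1 0 -0.05 4 0; 1 0 -0.05 4 0"}}

```text
time: 20.8
tool_pos: [0.5625, -0.0075, 0.1069]
ee_rot: [3.141, -0.002, -2.934]
wrist_force: [-0.2, 0.1, -1.3]
width: 0.0079
```

```bash
python3 slot.py s4.png
```

```text
[ 0.5625 -0.0075  0.1069] [ 3.1409e+00 -2.4000e-03 -2.9345e+00] 0.0079 [-0.2  0.1 -1.3]
far ribs/side tx<0 [(-143, 1), (-141, 1), (-139, 3), (-137, 1), (-123, 2), (-121, 1), (-7, 1), (7, 1)]
near side tx>0 [(-143, 7), (-141, 33), (-139, 57), (-137, 130), (-127, 3), (-125, 27), (-123, 49), (-121, 129), (-119, 4), (-77, 2), (-75, 9), (-73, 13), (-71, 20), (-63, 72), (-61, 6), (-59, 37), (-57, 44), (-55, 79), (-11, 19), (-9, 45), (-7, 48), (-5, 5), (5, 16), (7, 47), (9, 35), (11, 29)]
plate ty [-0.0042 -0.      0.0037] tz [-0.0191 -0.0186 -0.0176]
walls tx -0.035 0.0842
side 1 ((496.6128845214844, -44.930999755859375), (24.111812591552734, 133.75363159179688), 11.86059856414795) 2197
```

In the slot, centred between the rib edges (−5.8 and +5.3), with no force. Lowering home.

{"api": "servo_tool", "payload": {"series": "1 0 0 0.7 0; 1 0 0 1.4 0; 1 0 0 2.1 0; 1 0 0 2.7 0; 1 0 0 3.2 0; 1 0 0 3.5 0; 1 0 0 3.7 0; 1 0 0 3.8 0; 1 0 0 3.9 0; 1 0 0 4 0; 1 0 0 4 0; 1 0 0 4 0"}}

```text
time: 21.85
tool_pos: [0.5635, -0.0076, 0.0687]
ee_rot: [-3.141, 0.0, -2.934]
wrist_force: [-0.5, 0.8, -0.9]
width: 0.0078
```

{"api": "servo_tool", "payload": {"series": "1 0 0 0.1 0; 1 0 0 0.2 0; 1 0 0 0.3 0; 1 0 0 0.3 0; 1 0 0 0.3 0"}}

```text
time: 22.27
tool_pos: [0.5637, -0.0077, 0.0678]
ee_rot: [-3.141, 0.001, -2.934]
wrist_force: [-4.0, -0.1, 7.8]
width: 0.0076
```

{"api": "servo_tool", "payload": {"series": "1 0 0 -0.3 0; 0.8 0 0 -0.3 0; 0.6 0 0 -0.3 0; 0.5 0 0 -0.3 0; 0.5 0 0 -0.3 0; 0.5 0 0 -0.3 0; 0.5 0 0 -2 0; 0.5 0 0 -5 0; 0.2 0 0 -9 0; 0 0 0 -13 0; 0 0 0 -17 0; 0 0 0 -21 0; -0.5 0 0 -25 0; -1 0 0 -25 0; -1 0 0 -25 0"}}

```text
time: 23.52
tool_pos: [0.5645, -0.0077, 0.3192]
ee_rot: [-3.139, 0.007, -2.934]
wrist_force: [-0.2, 0.1, -0.0]
width: 0.0633
```

```bash
python3 chk.py; python3 - <<'E'
from h import *
z=np.load("top.npz"); P=cloud(z["d"],z["K"],z["T"]); p=z["p"].astype(int)
m=(P[...,2]>.125)&(P[...,2]<.16)&(abs(P[...,0]-.51)<.09)&(abs(P[...,1]+.39)<.1)&(p[...,0]>p[...,1]-5)&(p.sum(-1)>280)
n,l,s,c=cv2.connectedComponentsWithStats(m.astype(np.uint8))
for i in range(1,n):
    if s[i,4]>30: q=P[l==i]; r=cv2.minAreaRect((q[:,:2]*1000).astype(np.float32)); print(s[i],r,q.mean(0),cv2.boxPoints(r).round(0).tolist())
E
```

```text
[ 0.5645 -0.0077  0.3192] [-3.1392  0.0071 -2.9344]
wrist mid 929 u [-4.8  0.1  3.1] w [-73.3  73.3] z [0.0984 0.11   0.1115]
wrist slot+ 649 u [62.1 64.9 69.1] w [-71.2  73.5] z [0.0839 0.0854 0.0867]
top mid 85 u [-4.   0.2  3.8] w [-72.3   4.4] z [0.1033 0.1115 0.1148]
top slot+ 61 u [62.6 66.7 70.2] w [-46.5  18.1] z [0.0836 0.087  0.0906]
scene mid 234 u [-3.8  2.7  5.2] w [-74.8  74.7] z [0.0964 0.1079 0.1128]
scene slot+ 187 u [62.6 68.9 71.4] w [-71.3  74.5] z [0.0764 0.0851 0.0883]
[362 195  36  29 484] ((504.50653076171875, -393.1168212890625), (90.29328918457031, 38.676902770996094), 56.39312744140625) [ 0.5041069  -0.39282599  0.14546212] [[463.0, -420.0], [496.0, -441.0], [546.0, -366.0], [513.0, -345.0]]
```

Both dividers are home, with the low top at z 0.0855 (0.086 expected). The white carton top measures 90×38.7 mm at (0.5045,-0.393), long side at 56.4° and top z 0.145, which matches. I'm moving over it.

{"api": "servo_tool", "payload": {"series": "-1 1 -3 0 0.12; -1 2 -6 0 0.24; -1 3 -9 0 0.36; -1 4 -12 0 0.48; -1 5 -15 0 0.6; -1 6 -18 0 0.72; -1 7 -21 0 0.84; -1 8 -24 0 0.96; -1 9 -27 0 1.08; -1 10 -30 0 1.2; -1 12 -33 1 1.32; -1 13 -35 2 1.44; -1 13.7 -36.5 2 1.56; -1 13.7 -36.5 2 1.68; -1 13.7 -36.5 2 1.8; -1 13.7 -36.5 2 1.92; -1 13.7 -36.5 2 2.04; -1 13.7 -36.5 2 2.16; -1 13.7 -36.5 2 2.28; -1 13.7 -36.5 2 2.365"}}

```text
time: 25.33
tool_pos: [0.5038, -0.3924, 0.2922]
ee_rot: [-3.136, -0.001, 0.978]
wrist_force: [0.5, -0.8, -0.4]
width: 0.094
```

```bash
python3 - <<'E'
from h import *
o=robot.get_obs(); print(o["tool_pos"].round(4),o["ee_rot"].round(4))
p,d,K,T=shot("wrist"); P=cloud(d,K,T); save("c1.png",cv2.resize(p,(640,480)))
m=(P[...,2]>.135)&(P[...,2]<.155)&(np.hypot(P[...,0]-.5045,P[...,1]+.393)<.065)
q=P[m]; r=cv2.minAreaRect((q[:,:2]*1000).astype(np.float32)); print(m.sum(),r,np.percentile(q[:,2],[5,50,95]),p[m].mean(0))
E
```

```text
[ 0.5038 -0.3924  0.2922] [-3.1362e+00 -8.0000e-04  9.7830e-01]
2821 ((504.5594482421875, -393.7964172363281), (89.17266845703125, 37.90816879272461), 56.43810272216797) [0.14304009 0.14428226 0.14545772] [173.11130805 174.79120879 164.91882311]
```

View pics/c1.png

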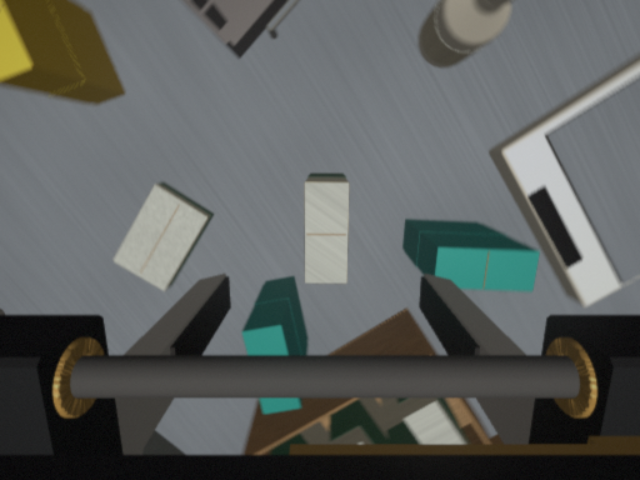

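The wrist view shows the white carton's top at (326,232), aligned with the tool. The turquoise ones at (485,260) and (275,350) are clear of the finger tracks. I descend with partly open jaws.

{"api": "servo_tool", "payload": {"series": "-0.3 -0.05 0.13 0 -0.005; -0.3 -0.05 0.13 2 -0.005; -0.3 -0.05 0.13 5 -0.005; -0.3 -0.05 0.13 8 -0.005; -0.3 -0.05 0.13 11 -0.005; -0.3 -0.05 0.13 13.5 -0.005; -0.3 -0.05 0.13 15.5 -0.005; -0.3 -0.05 0.13 17 -0.005; -0.3 -0.05 0.13 17.9 -0.005; -0.3 -0.05 0.13 17.9 -0.005; -0.3 -0.05 0.13 17.9 -0.005"}}

```text
time: 26.3
tool_pos: [0.5049, -0.3939, 0.1158]
ee_rot: [-3.14, -0.0, 0.99]
wrist_force: [0.5, 0.2, 0.4]
width: 0.061
```

{"api": "servo_tool", "payload": {"series": "-0.1 0 0 0.2 0.005; 0 0 0 0.2 0.005; 0.1 0 0 0.2 0.005; 0.2 0 0 0.2 0.005; 0.5 0 0 0.2 0.005; 0.5 0 0 0.2 0.005; 0.5 0 0 0.2 0.005; 0.5 0 0 0.2 0.005; 0.5 0 0 0.2 0.005"}}

```text
time: 27.05
tool_pos: [0.5055, -0.3944, 0.1155]
ee_rot: [3.14, 0.0, 0.984]
wrist_force: [-0.6, 0.3, 4.2]
width: 0.038
```

Grasped (width 38 mm). Lifting straight up, then carrying it over the gap between the dividers.

{"api": "servo_tool", "payload": {"series": "0.5 0 0 -1 0; 0.5 0 0 -4 0; 0.5 0 0 -7.5 0; 0.5 0 0 -11 0; 0.5 0 0 -14 0; 0.5 1 -0.4 -15.5 0.04; 0.5 3.5 -1.5 -15.5 0.1; 0.5 6.5 -2.8 -15.5 0.17; 0.5 9.5 -4.1 -15.5 0.25; 0.5 12.5 -5.3 -15.5 0.33; 0.5 15.5 -6.6 -15.5 0.41; 0.5 18.5 -7.9 -15.5 0.49; 0.5 21.5 -9.2 -15.5 0.57; 0.5 24.5 -10.5 -15.5 0.65; 0.5 27.5 -11.8 -15.5 0.71; 0.5 30 -12.8 -15.5 0.76; 0.5 32 -13.7 -15.5 0.778; 0.5 33.1 -14.2 -15.5 0.778; 0.5 33.1 -14.2 -15.5 0.778; 0.5 33.1 -14.2 -15.5 0.778"}}

```text
time: 28.72
tool_pos: [0.5701, -0.0401, 0.2692]
ee_rot: [3.141, 0.001, 0.207]
wrist_force: [-0.9, 0.4, -0.7]
width: 0.0383
```

```bash
cat > car.py <<'E'
from h import *
import sys
a=np.radians(11.87); c=np.array([.5772,-.0715]); L=np.array([-np.sin(a),np.cos(a)]); W=np.array([np.cos(a),np.sin(a)])
o=robot.get_obs(); t=o["tool_pos"]; print(t.round(4),o["ee_rot"].round(4),'u,w',(t[:2]-c)@L*1e3,(t[:2]-c)@W*1e3,o["width"],o["wrist_force"].round(1))
p,d,K,T=shot("wrist"); P=cloud(d,K,T); u=(P[...,:2]-c)@L*1e3; w=(P[...,:2]-c)@W*1e3; z=P[...,2]
save(sys.argv[1],cv2.resize(p,(640,480)))
# carton top: TCP + ~.03
m=(abs(z-t[2]-.029)<.006)&(np.abs(u-33)<35)&(abs(w)<60)&(w>12); print('carton top',m.sum(),'u',np.percentile(u[m],[1,50,99]).round(1),'w max',w[m].max().round(1),'z',np.percentile(z[m],[5,50,95]).round(4))
for nm,u0,zz in(("mid",0,.1105),("slot+",66,.0855)):
    m=(abs(u-u0)<14)&(abs(w)<80)&(abs(z-zz)<.005)
    if m.sum()>10: print(nm,m.sum(),'u',np.percentile(u[m],[3,50,97]).round(1),'w',np.percentile(w[m],[1,99]).round(1))
E
python3 car.py k1.png
```

```text
[ 0.5701 -0.0401  0.2692] [3.1409e+00 1.1000e-03 2.0680e-01] u,w 32.19762918170391 -0.4816177284219243 0.03829706758351955 [-0.9  0.4 -0.7]
carton top 4760 u [13.2 31.7 50.2] w max 44.5 z [0.2971 0.2982 0.2993]
mid 367 u [-4.7 -0.9  3. ] w [24.  76.1]
slot+ 317 u [61.5 65.5 69.1] w [23.4 76.7]
```

View pics/k1.png

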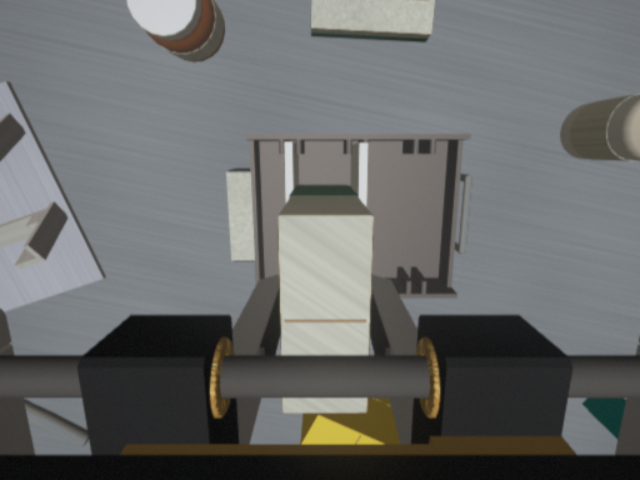

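The wrist view shows the carton (325,300 in the picture) aligned over the gap between the white divider strips at (289,160) and (363,160). It is centred to 0.7 mm. Lowering.

{"api": "servo_tool", "payload": {"series": "0.5 0 -0.05 1 0; 0.5 0 -0.05 2.5 0; 0.5 0 -0.05 4 0; 0.5 0 -0.05 5.5 0; 0.5 0 -0.05 7 0; 0.5 0 -0.05 8.5 0; 0.5 0 -0.05 10 0; 0.5 0 -0.05 11.3 0; 0.5 0 -0.05 12.4 0; 0.5 0 -0.05 13.2 0; 0.5 0 -0.05 13.8 0; 0.5 0 -0.05 14.2 0; 0.5 0 -0.05 14.4 0; 0.5 0 -0.05 14.4 0; 0.5 0 -0.05 14.4 0"}}

```text
time: 30.02
tool_pos: [0.5706, -0.0394, 0.1261]
ee_rot: [3.141, -0.001, 0.206]
wrist_force: [0.0, 0.0, -0.7]
width: 0.0378
```

{"api": "servo_tool", "payload": {"series": "0.5 0 0 0.2 0; 0.5 0 0 0.3 0; 0.5 0 0 0.4 0; 0.5 0 0 0.4 0; 0.5 0 0 0.4 0"}}

```text
time: 30.43
tool_pos: [0.5702, -0.0393, 0.1216]
ee_rot: [3.141, -0.0, 0.206]
wrist_force: [-0.7, -0.9, -1.5]
width: 0.038
```

{"api": "servo_tool", "payload": {"series": "0.5 0 0 0.1 0; 0.5 0 0 0.2 0; 0.5 0 0 0.2 0; 0.5 0 0 0.2 0"}}

```text
time: 30.77
tool_pos: [0.5705, -0.0393, 0.1214]
ee_rot: [3.141, -0.002, 0.206]
wrist_force: [-1.7, 0.4, 5.4]
width: 0.0382
```

It is standing on the floor (5 N). I release and withdraw straight up.

{"api": "servo_tool", "payload": {"series": "0.4 0 0 -0.1 0; 0.1 0 0 -0.1 0; 0 0 0 -0.1 0; -0.1 0 0 -0.1 0; -0.2 0 0 -0.1 0; -0.3 0 0 -0.1 0; -0.3 0 0 -0.1 0; -0.3 0 0 -1 0; -0.3 0 0 -3 0; -0.3 0 0 -6 0; -0.3 0 0 -10 0; -0.3 0 0 -14 0; -0.3 0 0 -18 0; -0.3 0 0 -20 0; -0.3 0 0 -20 0; -0.3 0 0 -20 0"}}

```text
time: 32.1
tool_pos: [0.5708, -0.0394, 0.3219]
ee_rot: [3.14, -0.004, 0.206]
wrist_force: [0.3, 0.2, -0.8]
width: 0.0612
```

```bash
python3 chk.py; python3 - <<'E'
from h import *
a=np.radians(11.87); c=np.array([.5772,-.0715]); L=np.array([-np.sin(a),np.cos(a)]); W=np.array([np.cos(a),np.sin(a)])
p,d,K,T=shot("wrist"); P=cloud(d,K,T); u=(P[...,:2]-c)@L*1e3; w=(P[...,:2]-c)@W*1e3; z=P[...,2]
m=(z>.135)&(z<.165)&(abs(u-33)<40)&(abs(w)<70); r=cv2.minAreaRect((P[m][:,:2]*1000).astype(np.float32)); q=P[m]
print('carton',m.sum(),'u',np.percentile(u[m],[1,99]),'w',np.percentile(w[m],[1,99]),'z',np.percentile(z[m],[5,50,95]),r)
t=np.load("top.npz"); P0=cloud(t["d"],t["K"],t["T"]); p1,d1,K1,T1=shot("top"); P1=cloud(d1,K1,T1)
for nm,x,y,lo,hi,w_ in [("jar",.733,.136,.07,.1,.06),("bottle",.716,-.30,.1,.2,.06),("flat",.789,-.041,.015,.04,.08),("flat2",.322,-.31,.015,.04,.08)]:
    for Q in(P0,P1):
        k=Q[(Q[...,2]>lo)&(Q[...,2]<hi)&(abs(Q[...,0]-x)<w_)&(abs(Q[...,1]-y)<w_)]; r=cv2.minAreaRect((k[:,:2]*1000).astype(np.float32)); print(nm,len(k),np.round(r[0],1),np.round(r[1],1),round(r[2],1))
s,_,_,_=shot("scene"); save("fin.png",np.hstack([cv2.resize(s[130:250,180:330],(450,360)),cv2.resize(p,(350,360))]))
E
```

```text
[ 0.5708 -0.0394  0.3219] [ 3.1398 -0.0044  0.2058]
wrist mid 806 u [-4.7 -0.4  3.1] w [-71.2  74.5] z [0.1005 0.1101 0.1115]
wrist slot+ 679 u [61.5 65.2 69.4] w [-69.5  75.3] z [0.08   0.0852 0.0866]
top mid 45 u [-3.6  0.6  3.9] w [-34.6  14.7] z [0.1091 0.1117 0.1138]
top slot+ 90 u [62.6 66.5 70.4] w [-71.8  18. ] z [0.0826 0.0867 0.0892]
scene mid 87 u [-4.3  2.7  5.2] w [24.4 74.8] z [0.097  0.1085 0.1125]
scene slot+ 303 u [52.9 65.2 71.5] w [-70.7  75.2] z [0.0769 0.0856 0.0958]
carton 2583 u [15.76103972 53.05934201] w [-43.77707169  45.03632052] z [0.1489482  0.15027108 0.15147631] ((570.4060668945312, -37.84192657470703), (89.98397827148438, 37.88664245605469), 11.082165718078613)
jar 327 [732.9 136.1] [59.4 57.2] 25.0
jar 245 [733.4 143.7] [42.  59.5] 84.4
bottle 319 [ 716.2 -302.9] [55.7 49.3] 47.5
bottle 321 [ 715.6 -302.4] [56.6 48.8] 48.9
flat 769 [789.3 -41.2] [ 60.9 119.7] 9.1
flat 44 [821.4 -77.6] [40.6 13.2] 88.6
flat2 929 [ 322.7 -310.1] [110.9  70.6] 23.3
flat2 924 [ 322.9 -309.9] [110.8  71.2] 23.5
```

View pics/fin.png

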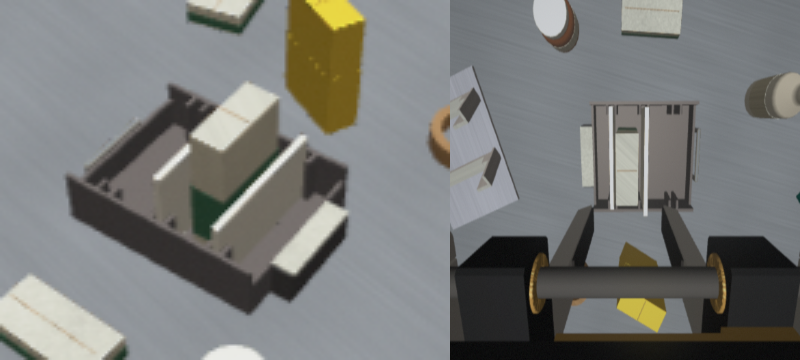

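The final view shows the tall divider in the middle slot, the low one next to the holder, and the carton upright between them. The arm hides part of the jar and of one flat carton from the top camera, but both are unmoved in the wrist view. Handing in.

```bash
python3 -c "
from bench import robot
print(robot.close_job(), robot.get_obs()['time'])"
```

```text
the job is handed in; nothing more can be done
the job is handed in; nothing more can be done
```

The tray is set up and the job was handed in at about 32 s, well under the 72 s limit. The tall divider is in the middle slot, the low one is in the slot next to the card holder, and the white carton stands upright on the tray floor between them.

**Last checks:**
- **Dividers:** their tops are at z ≈ 0.110 and 0.0855 m, against 0.111 and 0.086 expected when fully home.
- **Carton:** its top is at z 0.150 m, against 0.151 expected. It has about 8 mm clear to the low divider and about 12 mm to the tall one, and it is turned less than 1° from the tray.
- **Bottle and near flat carton:** unmoved to within 1 mm.
- **Jar and far flat carton:** these two checks did not give a usable number, because the arm partly blocked the top camera. The last wrist picture shows them in place and undisturbed, and nothing touched them.

**First grasp failed:** my first, low grip on the tall divider jammed its lower edge in the stand, with about 26 N at the wrist. I released it and gripped near the top edge instead, which worked for both dividers.

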